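# Load the UV curing box with oiled tool handles and lock its cover

### The job

Load the curing box: lay every tool handle that lies on the bench into the pulled-out tray, one to a lane and straight along it, then slide the tray fully home. Then swing the cover down shut over the tray front, and lock it by pushing each of its two quarter-turn studs in and turning it ninety degrees clockwise, so that it stays down. Do not disturb the hammer, the oil can or the whetstone.

Things in the scene. Friction and masses are not known exactly. Their poses are not given: they have to be found in the camera images.
- handle1: A pale wooden carving-tool handle, 104 mm long, 35 to 70 g: an octagonal grip 28 mm across flats (any flat may be down) and 76 mm long, a short neck and a brass ferrule 18 mm in diameter. Origin on its axis in the middle of the grip; x runs along the axis: butt end at x = -41 mm, ferrule end at x = +63 mm. There are 3 to 5 handles; an absent one reads None.
- handle2: A pale wooden carving-tool handle, 104 mm long, 35 to 70 g: an octagonal grip 28 mm across flats (any flat may be down) and 76 mm long, a short neck and a brass ferrule 18 mm in diameter. Origin on its axis in the middle of the grip; x runs along the axis: butt end at x = -41 mm, ferrule end at x = +63 mm. There are 3 to 5 handles; an absent one reads None.
- handle3: A pale wooden carving-tool handle, 104 mm long, 35 to 70 g: an octagonal grip 28 mm across flats (any flat may be down) and 76 mm long, a short neck and a brass ferrule 18 mm in diameter. Origin on its axis in the middle of the grip; x runs along the axis: butt end at x = -41 mm, ferrule end at x = +63 mm. There are 3 to 5 handles; an absent one reads None.
- handle4: A pale wooden carving-tool handle, 104 mm long, 35 to 70 g: an octagonal grip 28 mm across flats (any flat may be down) and 76 mm long, a short neck and a brass ferrule 18 mm in diameter. Origin on its axis in the middle of the grip; x runs along the axis: butt end at x = -41 mm, ferrule end at x = +63 mm. There are 3 to 5 handles; an absent one reads None.
- handle5: A pale wooden carving-tool handle, 104 mm long, 35 to 70 g: an octagonal grip 28 mm across flats (any flat may be down) and 76 mm long, a short neck and a brass ferrule 18 mm in diameter. Origin on its axis in the middle of the grip; x runs along the axis: butt end at x = -41 mm, ferrule end at x = +63 mm. There are 3 to 5 handles; an absent one reads None.
- curing_box: The grey sheet-metal UV curing box, fixed to the bench: 240 mm deep (x), 300 mm wide (y), 110 mm high. Origin on the bench under its centre; its open front faces its own -x (towards the robot) at x = -120 mm. A fixed top, with a small black dial to 122 mm high, covers the rear 155 mm; the front 85 mm of the top is the hinged cover.
- tray (a joint): How far the tray is pulled out of the box towards the box's -x, in m: 0 fully home (a stop), 0.13 at most; starts 0.11 to 0.125 out. Slides with about 1.5 N of friction and stays where it is left.
- tray_floor (a point): Centre of the tray floor's upper side, 20 mm above the bench; axes as the box's, moves with the tray. The floor is 116 mm long (x) with five lanes along x, centre lines at y = -108, -54, 0, 54 and 108 mm. Lanes are 42 mm wide, parted by battens 12 mm wide and 10 mm high, with the same battens at the tray's sides. The back (x = 58 mm) is 30 mm high.
- tray_front (a point): Centre of the outer face of the tray's front plate at its upper edge, 90 mm above the bench; the plate is 286 mm wide, 6 mm thick and 74 mm high. Axes as the box's; the face looks to -x.
- tray_bar (a point): Middle of the tray's bar handle: a level steel bar 10 mm in diameter and 110 mm long (along y), 35 mm before the tray front, 50 mm above the bench.
- cover (a joint): Opening angle of the cover, in rad: 0 shut (a stop), 1.75 at most; starts 1.4 to 1.65 open. A stiff hinge (0.25 N m of friction; the cover weighs 0.35 kg) keeps it where it is left. Shut, its 30 mm lip hangs down 7 mm before the tray front and keeps the tray in; it cannot shut while the tray stands out.
- cover_hinge (a point): Middle of the hinge line (along the box's y), 106 mm above the bench, 85 mm behind the box's front. The cover is a plate 95 mm deep, 300 mm wide, 4 mm thick; shut, its upper face is 110 mm above the bench. Open, it stands up from the hinge with that face to the box's rear. Axes turn with the cover: -x along it to its free edge, z out of its upper face.
- cover_edge (a point): A point on the cover's upper (outer) face, midway across, 85 mm from the hinge, 10 mm short of the free edge where the lip turns down; axes as cover_hinge.
- stud_left_head (a point): Centre of the wing of the left quarter-turn stud (at y = +115 mm of the box, 49 mm from the hinge): a black wing 36 mm long, 10 thick, 20 high on a steel collar 22 mm wide, 4 high. x runs along the wing, z away from the cover. Unlocked it is 24 mm above the cover's upper face (wing from 14 to 34 mm), wing square to the hinge; locked 8 mm lower, wing parallel to the hinge.
- stud_right_head (a point): Centre of the wing of the right quarter-turn stud (at y = -115 mm of the box, 49 mm from the hinge): a black wing 36 mm long, 10 thick, 20 high on a steel collar 22 mm wide, 4 high. x runs along the wing, z away from the cover. Unlocked it is 24 mm above the cover's upper face (wing from 14 to 34 mm), wing square to the hinge; locked 8 mm lower, wing parallel to the hinge.
- stud_left_in (a joint): How far the left stud is pushed into the cover, in m: 0 out, 0.010 fully in (a stop); a spring resists with 3 N to 11 N. With the cover shut and the wing unlocked its cross pin passes a slot in the box; turned there while held in, the pin catches under the slot and keeps the stud at about 0.008. Let go unturned, it springs out again.
- stud_right_in (a joint): How far the right stud is pushed into the cover, in m: 0 out, 0.010 fully in (a stop); a spring resists with 3 N to 11 N. With the cover shut and the wing unlocked its cross pin passes a slot in the box; turned there while held in, the pin catches under the slot and keeps the stud at about 0.008. Let go unturned, it springs out again.
- stud_left_turn (a joint): Turn of the left stud, in rad, clockwise as seen from above the shut cover: 0 unlocked (a stop), 1.57 locked (a stop); starts at 0 to 0.1. The cross pin passes the slot only within about 0.25 of 0. It turns with slight friction (0.04 N m).
- stud_right_turn (a joint): Turn of the right stud, in rad, clockwise as seen from above the shut cover: 0 unlocked (a stop), 1.57 locked (a stop); starts at 0 to 0.1. The cross pin passes the slot only within about 0.25 of 0. It turns with slight friction (0.04 N m).
- hammer: Bystander: a hammer with a dark handle lying along x, 260 mm long, 26 mm high, its head to +x 80 mm across. Origin on the bench under its middle.
- oil_can: Bystander: a round can, 64 mm in diameter, 130 mm high. Origin under its centre.
- whetstone: Bystander: a grey whetstone in a dark wooden base, 200 x 65 x 40 mm, long along x. Origin under its centre.
Mind the look-alikes: they are no part of the job. Leave any grey, pink or turquoise look-alike of the handle1 alone.

How it is judged:
By the outcome, as a careful person would: the job done as asked, in the order asked, and still so for the second after the job is handed in, with the robot touching nothing.
Of handle1, handle2, handle3, handle4, handle5 only 3 to 5 are there at a start; the rules pass over those that are not, and their reading is None.
At some moment in a run one of handle1, handle2, handle3, handle4, handle5 may be knocked a few centimetres aside while the robot is not near it.
Once in a run the grip may slacken for a moment while it holds something.
It also fails if it takes over 210 s, if anything falls off the work surface, if the arm or the gripper's body presses on something with over 40 N, if the wrist force passes 120 N, or if a joint passes its speed limit or range.

### The arm

A 6-joint arm with a two-finger parallel gripper is mounted at the origin on the work surface. World frame = base frame: x ahead of the robot, y to its left, z up, the work surface at z = 0. Lengths are in m, angles in degrees, forces in N, time in s.
With the tool pointing down it reaches from about 0.275 to 0.85 m from the base axis. Payload 5.2 kg.
Tool frame: the origin (TCP) lies midway between the tips of the shut fingers; the grasp point (between the pads) lies 19 mm behind it (env.grasp_offset is the distance from the TCP to the grasp point, in m); z points along the fingers, y is the line along which they close (so a half turn about z gives the same grasp; the last joint's range is limited). The gripper opens to 85 mm and grips with 20 to 120 N. Pads are 22 mm wide; open, the fingers measure 114 mm over their backs; the gripper's body (76 mm by 85 mm) begins 54 mm behind the grasp point. The pads swing forward as they close: fully open they stand 13 mm farther back than shut.
Start: joints at [52.437, 14.817, 87.949, -0, 77.235, -11.62], TCP at [0.241, 0.495, 0.231] pointing down, gripper open.
Joint ranges: [-179.93, 179.93], [-52.35, 119.4], [10.71, 147.94], [-69.91, 249.91], [12.55, 155.21], [-178.61, 178.61]. Speed limits (degrees/s): [147.25, 147.25, 180, 180, 180, 180].

### API

Orientations are given as a 3x3 rotation matrix whose columns are the frame's x, y, z axes.
In Python, from rig import env, planner, optics, ticket gives the robot as it stands. The module is installed in compiled form; this text tells all that it offers. Calls block until the motion is done:
- env.move_ptp(position, orientation): joint-space move of the TCP to a pose.
- env.move_l(position, orientation=None, feed=0.15): straight line of the TCP; orientation=None keeps the orientation; feed is the mean speed in m/s.
- env.goto_joints(angles): joint-space move.
- env.command_gripper(opening, newtons=None): finger opening in m; newtons is the grip in N (None keeps the last); returns when the fingers have stopped.
- env.dwell(seconds).
- planner.solve_ik(position, orientation): joint angles nearest the present ones, or None.
- optics.get_image(name): name is "scene" or "top"; returns the picture (400x640x3 uint8, red, green, blue); there is no depth.
- optics.camera_params(name): a dict with "fovy" (degrees; the focal length in pixels is half the picture's height over the tangent of half this angle, whatever the lens; pixels are square), "cx", "cy" (the principal point, pixels), "origin" and "attitude" of the camera in the world. Camera axes: x right, y down, z forward; pixel columns grow to the right and rows downward; lengths in m; the calibration is good to about 2 mm. A picture is of the moment at which its call begins. camera_params takes no time and is no camera call.
A pose or a line that the arm cannot do raises env.PlanningError and nothing moves.
- ticket.close_job(): hands the job in; it is judged then, once.
Readings, each from a call of its own:
- env.get_time_s(): time.
- env.get_joint_pos(): joint angles.
- env.get_joint_velocities(): joint speeds.
- env.get_tau(): joint torques, N m.
- env.get_tcp_pos(): TCP position.
- env.get_tcp_rot(): TCP orientation.
- env.get_ft_force(): force on the tool from outside, world axes, zero at the start.
- env.get_torque(): the same for the moment, N m.
- env.get_gripper_width(): finger opening in m.
- env.get_finger_force(): force on a finger pad.
Only numpy, scipy, OpenCV 4.12 (cv2) and the standard library are available. Lean on these libraries where they do the work, as an engineer would, in place of code of your own. Each camera call takes 0.05 s, during which the arm holds its last target. There are 200 camera calls.

## Working session

There is one attempt and no reset: what is moved stays moved. The work goes in short steps, each a Python script; the robot and the scene stay as the last script left them, time stands still between calls to the robot, and variables do not carry over. Pictures are saved under pics/ and viewed, at most 14 in all, crops included, and the job is handed in when it is done.

```bash
mkdir -p pics; ls
python3 - <<'E'
from rig import env,planner,optics,ticket
import cv2
for n in("scene","top"):
    print(n,optics.camera_params(n))
    cv2.imwrite(f"pics/{n}0.png",optics.get_image(n)[:,:,::-1])
print(env.get_time_s(),env.grasp_offset,env.get_gripper_width())
E
```

```text
pics
scene {'fovy': 42.600116671663415, 'cx': 321.5909762460939, 'cy': 190.9459230785113, 'origin': array([ 1.50484676, -0.80517473,  1.72014158]), 'attitude': array([[ 0.64896878,  0.60757465, -0.45792201],
       [ 0.76078802, -0.51316521,  0.39731984],
       [ 0.00641182, -0.60622976, -0.79526371]])}
top {'fovy': 55.762881978052995, 'cx': 321.5942812274282, 'cy': 194.10495416093482, 'origin': array([ 0.43281338, -0.01173473,  1.28294784]), 'attitude': array([[-0.00782456, -0.98979333,  0.14229527],
       [-0.99995269,  0.00856708,  0.00460629],
       [-0.00577833, -0.1422525 , -0.98981354]])}
0.1 0.0187 0.0855402236314119
```

View pics/scene0.png

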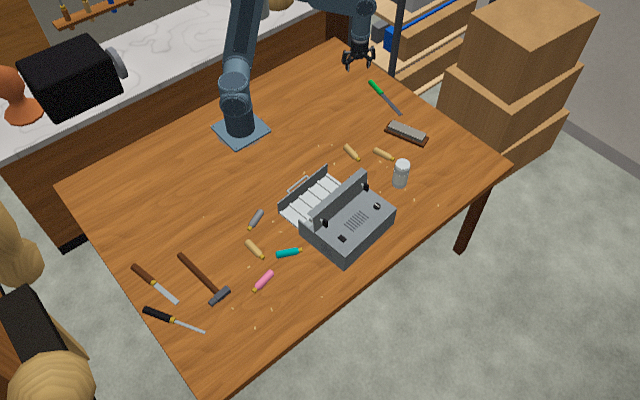

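View pics/top0.png

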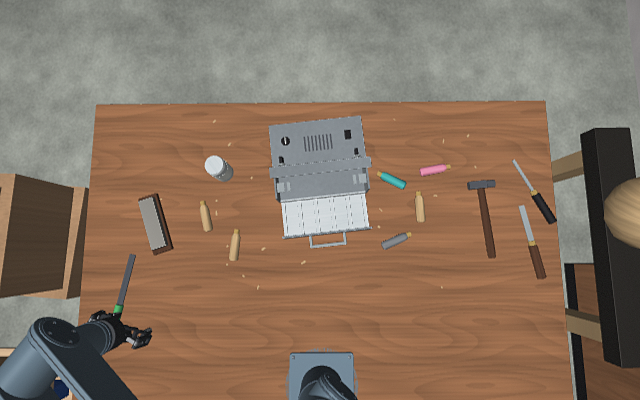

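The top view shows three pale handles at (206,217), (235,246) and (420,207). The look-alikes are grey (396,241), turquoise (392,180) and pink (435,170). The box with its pulled-out tray is at about (320,185), with the bar at (327,240). Next I'll measure the handles by mask and enlarge both areas.

```bash
cat > h.py <<'E'
from rig import env,planner,optics,ticket
import numpy as np, cv2
P={n:optics.camera_params(n) for n in("scene","top")}
def F(n): return 200/np.tan(np.radians(P[n]["fovy"])/2)
def ray(n,uv,z):
    p=P[n]; d=p["attitude"]@np.array([(uv[0]-p["cx"])/F(n),(uv[1]-p["cy"])/F(n),1]); o=p["origin"]
    return o+d*(z-o[2])/d[2]
def proj(n,X):
    p=P[n]; c=p["attitude"].T@(np.asarray(X)-p["origin"]); return np.array([p["cx"]+F(n)*c[0]/c[2],p["cy"]+F(n)*c[1]/c[2]])
def Rz(deg):  # tool down, tool y along world angle deg
    a=np.radians(deg); y=np.array([np.cos(a),np.sin(a),0]); z=np.array([0,0,-1.]); return np.c_[np.cross(y,z),y,z]
def handles(img=None,z=.014):
    """pale handles: (centre of length, unit axis to ferrule, length, px)"""
    img=optics.get_image("top") if img is None else img
    hsv=cv2.cvtColor(img,cv2.COLOR_RGB2HSV)
    m=cv2.inRange(hsv,(14,70,130),(30,190,255))
    m=cv2.morphologyEx(m,cv2.MORPH_OPEN,np.ones((2,2),np.uint8))
    n,l,s,c=cv2.connectedComponentsWithStats(m); out=[]
    for i in range(1,n):
        if not 90<s[i,4]<600: continue
        v,u=np.nonzero(l==i)
        X=np.array([ray("top",(a,b),z)[:2] for a,b in zip(u,v)])
        ct=X.mean(0); w,E=np.linalg.eigh(np.cov((X-ct).T)); ax=E[:,1]; t=(X-ct)@ax; s_=(X-ct)@E[:,0]
        lo,hi=t.min(),t.max(); L=hi-lo
        if not .07<L<.13: continue
        wl=np.ptp(s_[t<lo+.02]); wh=np.ptp(s_[t>hi-.02])
        if wh>wl: ax=-ax; lo,hi=-hi,-lo
        out.append((ct+ax*(lo+hi)/2,ax,L,(wl,wh),np.ptp(s_),c[i].round()))
    return out
E
python3 - <<'E'
from h import *
im=optics.get_image("top"); sc=optics.get_image("scene")
for h in handles(im): print(h[0].round(4),"yaw",np.degrees(np.arctan2(h[1][1],h[1][0])).round(1),h[2:])
hs=cv2.cvtColor(im,cv2.COLOR_RGB2HSV)
for p in((206,217),(235,246),(420,207),(250,300),(421,198),(420,195)): print(p,hs[p[1],p[0]])
cv2.imwrite("pics/box1.png",cv2.resize(im[105:260,190:440],None,fx=3.2,fy=3.2,interpolation=cv2.INTER_CUBIC)[:,:,::-1])
cv2.imwrite("pics/box2.png",cv2.resize(sc[140:275,240:420],None,fx=4.4,fy=4.4,interpolation=cv2.INTER_CUBIC)[:,:,::-1])
E
```

```text
[ 0.5672 -0.3377] yaw 1.9 (np.float64(0.10542833217696682), (np.float64(0.017673686678445183), np.float64(0.027048786358798045)), np.float64(0.027066017756874873), array([420., 208.]))
[0.5428 0.3875] yaw 12.6 (np.float64(0.10753485716339031), (np.float64(0.014440525900540197), np.float64(0.023512313342759696)), np.float64(0.02506179333471608), array([205., 217.]))
[0.4463 0.2847] yaw -6.3 (np.float64(0.10644864177273686), (np.float64(0.01710123865714354), np.float64(0.023579990710405736)), np.float64(0.025494033636962156), array([235., 246.]))
(206, 217) [ 18  97 200]
(235, 246) [ 17  96 207]
(420, 207) [ 18  93 205]
(250, 300) [ 12 125 149]
(421, 198) [ 18  95 222]
(420, 195) [ 19 110 181]
```

View pics/box1.png

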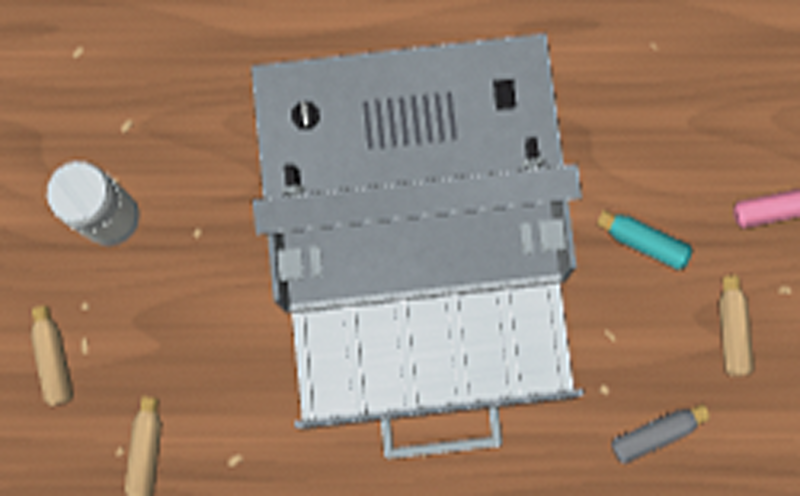

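View pics/box2.png

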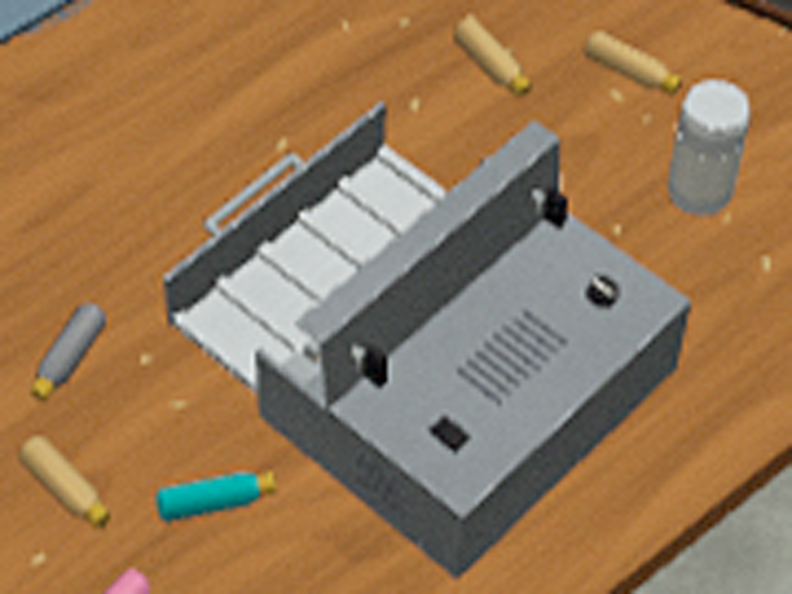

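Crops: all three ferrules point away from the robot (+x). Rear top corners in crop 1 are at (253,67) and (546,35), the front plate's upper ends at (298,426) and (580,394), and the bar's outer corners at (388,455) and (497,444). Each handle is pale wood with a brass tip, unlike the grey, pink and turquoise ones.

Run:
```python
from h import *
T=lambda u,v:(190+(u+.5)/3.2-.5,105+(v+.5)/3.2-.5)
S=lambda u,v:(240+(u+.5)/4.4-.5,140+(v+.5)/4.4-.5)
def pr(nm,n,a,b,z):
    A,B=ray(n,a,z),ray(n,b,z); d=A-B; print(nm,n,A.round(4),B.round(4),"mid",((A+B)/2).round(4),"len",np.linalg.norm(d).round(4),"yaw",(np.degrees(np.arctan2(d[1],d[0]))-90).round(2))
pr("rear","top",T(253,67),T(546,35),.110)
pr("rear","scene",S(689,302),S(462,515),.110)
pr("plate","top",T(298,426),T(580,394),.09)
pr("plate","scene",S(384,104),S(166,280),.09)
pr("bar","top",T(388,457),T(497,444),.053)
pr("bar","scene",S(293,157),S(212,226),.053)
pr("tray floor rear","top",T(293,312),T(560,281),.03)
```

```text
rear top [0.8259 0.1623 0.11  ] [ 0.8565 -0.1332  0.11  ] mid [0.8412 0.0145 0.11  ] len 0.2971 yaw 5.91
rear scene [0.827  0.1645 0.11  ] [ 0.8573 -0.1304  0.11  ] mid [0.8421 0.0171 0.11  ] len 0.2964 yaw 5.87
plate top [0.4669 0.1167 0.09  ] [ 0.496  -0.1605  0.09  ] mid [ 0.4814 -0.0219  0.09  ] len 0.2787 yaw 5.98
plate scene [0.47   0.1203 0.09  ] [ 0.5004 -0.1627  0.09  ] mid [ 0.4852 -0.0212  0.09  ] len 0.2846 yaw 6.13
bar top [0.4362 0.0298 0.053 ] [ 0.4483 -0.0801  0.053 ] mid [ 0.4423 -0.0252  0.053 ] len 0.1106 yaw 6.29
bar scene [0.4407 0.032  0.053 ] [ 0.4559 -0.0778  0.053 ] mid [ 0.4483 -0.0229  0.053 ] len 0.1109 yaw 7.89
tray floor rear top [0.5869 0.1292 0.03  ] [ 0.6172 -0.1501  0.03  ] mid [ 0.6021 -0.0105  0.03  ] len 0.2809 yaw 6.19
```

```bash
cat >> h.py <<'E'
YAW=6.0; C=np.array([.7223,.0033]); a=np.radians(YAW); UX=np.array([np.cos(a),np.sin(a)]); UY=np.array([-np.sin(a),np.cos(a)])
def box(x,y,z): return np.r_[C+UX*x+UY*y,z]
def best(p,ang):
    q0=np.array(env.get_joint_pos()); o=[]
    for k in(0,180):
        q=planner.solve_ik(p,Rz(ang+k))
        if q is not None: o.append((abs(np.array(q)-q0).max(),ang+k))
    return Rz(min(o)[1])
def grab(h,zt=.010):
    ct,ax=h[0],h[1]; yaw=np.degrees(np.arctan2(ax[1],ax[0])); g=ct-.011*ax
    p=np.r_[g,.2]; R=best(p,yaw+90); env.move_ptp(p,R)
    env.command_gripper(.06); env.move_l(np.r_[g,.06],feed=.3); env.move_l(np.r_[g,zt],feed=.1)
    env.command_gripper(0,40); w=env.get_gripper_width(); env.move_l(np.r_[g,.2],feed=.2)
    print("grab",g.round(3),yaw.round(1),"w",w,env.get_gripper_width(),env.get_time_s())
def place(lane,zt=.0315,fx=-.177):
    p=box(fx-.011,lane,.2); R=best(p,YAW+90)
    env.move_ptp(p,R); w0=env.get_gripper_width()
    env.move_l(np.r_[p[:2],.06],feed=.25); env.move_l(np.r_[p[:2],zt],feed=.06)
    print("w",w0,env.get_gripper_width(),"F",np.round(env.get_ft_force(),1))
    env.command_gripper(.04); env.move_l(np.r_[p[:2],.2],feed=.2); print(env.get_time_s())
E
python3 - <<'E'
from h import *
hs=handles(); print([h[0].round(3) for h in hs])
h=max(hs,key=lambda h:h[0][1]); grab(h)
E
```

```text
[array([ 0.567, -0.338]), array([0.543, 0.387]), array([0.446, 0.285])]
grab [0.532 0.385] 12.5 w 0.02660351898585604 0.026975771821696665 4.575
```

Run:
```python
from h import *
place(.108)
env.move_ptp([.40,.30,.25],best([.40,.30,.25],96))
im=optics.get_image("top"); sc=optics.get_image("scene")
for h in handles(im): print(h[0].round(4),h[1].round(2),h[2].round(3),h[5])
A=cv2.resize(im[165:255,270:380],None,fx=3.6,fy=3.6,interpolation=cv2.INTER_CUBIC)
B=cv2.resize(sc[150:240,260:370],None,fx=3.6,fy=3.6,interpolation=cv2.INTER_CUBIC)
cv2.imwrite("pics/p1.png",np.hstack([A,B])[:,:,::-1])
```

```text
w 0.026756939132951827 0.027021895165666037 F [0.1 0.4 0.1]
8.3167
[ 0.567  -0.3379] [1.   0.04] 0.106 [420. 208.]
[0.5351 0.092 ] [0.99 0.11] 0.104 [293. 219.]
[0.4463 0.2845] [ 0.99 -0.11] 0.106 [235. 246.]
[0.014  0.8016] [-0.96 -0.29] 0.095 [ 68. 380.]
[0.0431 0.9683] [ 0.07 -1.  ] 0.112 [ 15. 375.]
```

View pics/p1.png

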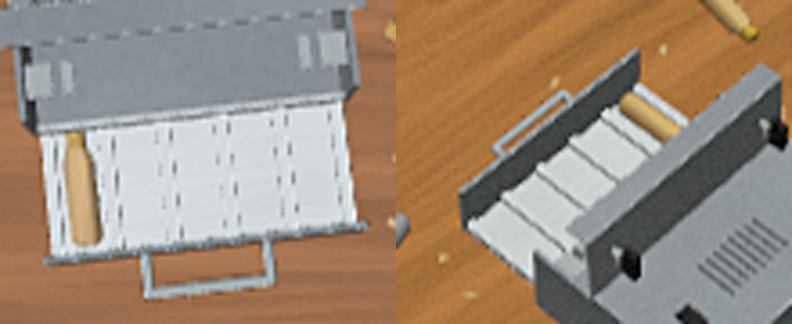

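The first handle lies straight in the left lane, at (82,190) in the crop, clear of the plate and the back. Next are the other two.

Run:
```python
from h import *
def on_bench():
    o=[]
    for h in handles():
        r=h[0]-C
        if h[0][0]<.25 or (abs(r@UY)<.15 and abs(r@UX)<.25): continue
        o.append(h)
    return o
env.move_ptp([.40,.0,.25],best([.40,.0,.25],96))
hs=on_bench(); print([h[0].round(3) for h in hs])
h=min(hs,key=lambda h:abs(h[0][1]-.285)); 
def near(p): return any(np.linalg.norm(h[0]-p)<.06 for h in on_bench())
grab(h)
if env.get_gripper_width()>.02: place(0)
env.move_ptp([.40,.10,.25],best([.40,.10,.25],96))
hs=on_bench(); print([h[0].round(3) for h in hs])
if len(hs)==1:
    grab(hs[0])
    if env.get_gripper_width()>.02: place(-.108)
env.move_ptp([.35,.30,.25],best([.35,.30,.25],96))
im=optics.get_image("top"); sc=optics.get_image("scene")
for h in handles(im,.034): print(h[0].round(4),h[1].round(2),h[2].round(3),h[5])
A=cv2.resize(im[165:255,270:380],None,fx=3.6,fy=3.6,interpolation=cv2.INTER_CUBIC)
B=cv2.resize(sc[150:240,260:370],None,fx=3.6,fy=3.6,interpolation=cv2.INTER_CUBIC)
cv2.imwrite("pics/p2.png",np.hstack([A,B])[:,:,::-1])
```

```text
[array([ 0.567, -0.338]), array([0.446, 0.285])]
grab [0.435 0.286] -6.2 w 0.0267834428844217 0.02666325922082692 14.8083
w 0.026423861872474416 0.02612902004871007 F [-0.7 -0.  -1.3]
18.625
[array([ 0.567, -0.338])]
grab [ 0.556 -0.338] 2.0 w 0.0267652880936952 0.026727527120739565 24.2417
w 0.026826720208443018 0.026827874905464698 F [-0.3  0.6 -1.2]
27.7167
[ 0.5582 -0.1245] [0.99 0.1 ] 0.102 [358. 211.]
[ 0.5455 -0.0174] [0.99 0.11] 0.102 [325. 215.]
[0.535  0.0904] [1.  0.1] 0.103 [293. 219.]
[0.0206 0.7887] [-0.96 -0.29] 0.094 [ 68. 380.]
[0.0493 0.9529] [ 0.07 -1.  ] 0.11 [ 15. 375.]
[-0.005   0.9038] [-0.27  0.96] 0.128 [ 35. 392.]
```

View pics/p2.png

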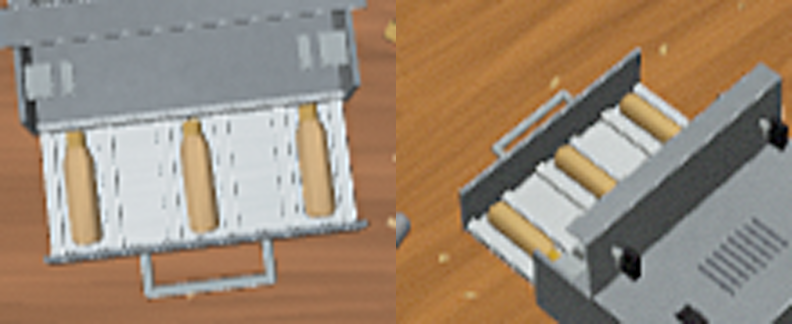

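All three handles lie straight in the first, middle and last lanes. Next I'll push the bar until the tray stops.

```bash
cat >> h.py <<'E'
def fx(): return float(np.array(env.get_ft_force())[:2]@UX)
E
python3 - <<'E'
from h import *
env.command_gripper(0)
p=box(-.34,0,.2); env.move_ptp(p,best(p,YAW+90))
env.move_l(box(-.34,0,.035),feed=.2); f0=fx()
env.move_l(box(-.20,0,.035),feed=.06); print("f",fx()-f0)
x=-.20
while x<-.150:
    x+=.0025; env.move_l(box(x,0,.035),feed=.04); f=fx()-f0
    if x>-.18: print(round(x,4),round(f,1))
    if f<-12: break
print(env.get_tcp_pos(),env.get_time_s())
env.move_l(box(-.22,0,.035),feed=.2); env.move_l(box(-.22,0,.3),feed=.3)
p=box(-.28,.25,.3); env.move_ptp(p,best(p,96))
im=optics.get_image("top"); sc=optics.get_image("scene")
A=cv2.resize(im[105:255,260:380],None,fx=3.3,fy=3.3,interpolation=cv2.INTER_CUBIC)
B=cv2.resize(sc[150:275,260:380],None,fx=3.3,fy=3.96,interpolation=cv2.INTER_CUBIC)
cv2.imwrite("pics/p3.png",np.hstack([A,B])[:,:,::-1])
E
```

```text
f -0.9440602103770812
-0.1775 -0.2
-0.175 0.6
-0.1725 0.4
-0.17 0.3
-0.1675 -5.0
-0.165 -11.7
-0.1625 -19.1
[ 0.55474046 -0.01410987  0.0346216 ] 38.4833
```

View pics/p3.png

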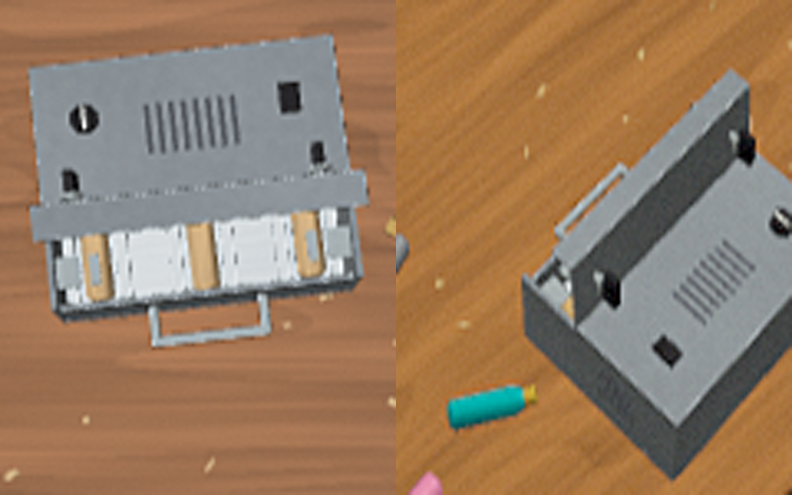

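The tray is fully home: the bar pushed solid at the expected place, and the handles are still straight. The cover stands at about 90°. I'll push it over from behind at mid-width, following the arc.

Run:
```python
from h import *
p=box(-.2,0,.33); env.move_ptp(p,best(p,YAW+90))
env.move_l(box(.025,0,.33),feed=.25); env.move_l(box(.025,0,.172),feed=.15)
F0=np.array(env.get_ft_force()); r=.072
for th in list(range(95,-1,-5)):
    t=np.radians(th)
    x=-.035-r*np.cos(t)+.004*np.sin(t)+.011; z=.106+r*np.sin(t)+.004*np.cos(t)
    if th==95: x+=.01
    env.move_l(box(x,0,z),feed=.05)
    f=np.array(env.get_ft_force())-F0
    if th%15==0: print(th,f.round(1))
    if np.linalg.norm(f)>35: print("stop",th,f); break
for k in range(4):
    if (np.array(env.get_ft_force())-F0)[2]>12: break
    z-=.0015; env.move_l(box(x,0,z),feed=.02)
print(z,(np.array(env.get_ft_force())-F0).round(1),env.get_tcp_pos(),env.get_time_s())
env.move_l(box(x,0,.33),feed=.25)
p=box(-.28,.25,.3); env.move_ptp(p,best(p,96))
im=optics.get_image("top"); sc=optics.get_image("scene")
A=cv2.resize(im[105:255,260:380],None,fx=3.3,fy=3.3,interpolation=cv2.INTER_CUBIC)
B=cv2.resize(sc[165:275,270:390],None,fx=3.3,fy=4.5,interpolation=cv2.INTER_CUBIC)
cv2.imwrite("pics/p4.png",np.hstack([A,B])[:,:,::-1])
```

```text
90 [-0.2  0.6  0.5]
75 [0.4 0.5 0. ]
60 [ 0.2  0.9 -0.2]
45 [ 0.5  0.3 -0.8]
30 [-0.1  1.2 -0.4]
15 [ 0.6  0.2 -0.3]
0 [0.8 0.8 1.1]
0.107 [-6.7  1.5 18.2] [ 0.62725597 -0.00682379  0.10991431] 51.0
```

View pics/p4.png

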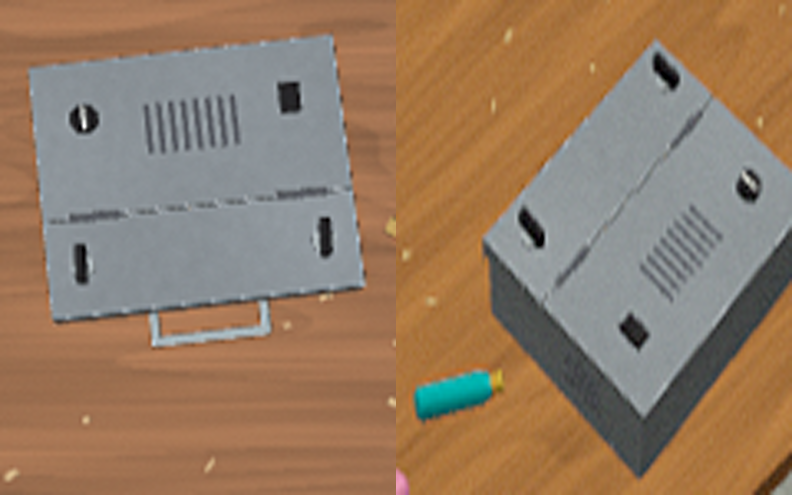

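The cover is shut. The wings are at crop (81,263) and (325,237), square to the hinge. I'll check their position against the model, then work the left stud.

```bash
cat >> h.py <<'E'
def wing(y):
    im=optics.get_image("top"); u,v=proj("top",box(-.084,y,.14)).round().astype(int)
    g=cv2.cvtColor(im,cv2.COLOR_RGB2GRAY)[v-18:v+19,u-18:u+19]
    vv,uu=np.nonzero(g<60); X=np.array([ray("top",(u-18+i,v-18+j),.138)[:2] for i,j in zip(uu,vv)])
    r=X-C; b=np.c_[r@UX,r@UY]; c=(b.max(0)+b.min(0))/2; w,E=np.linalg.eigh(np.cov(b.T)); e=E[:,1]
    return c,np.ptp(b,axis=0),np.degrees(np.arctan2(e[1],e[0]))%180
def stud(c,push=.013):
    p=np.r_[C+UX*c[0]+UY*c[1],.2]; opts=[]
    for a0 in(YAW+90,YAW-90):
        q=[np.array(planner.solve_ik(p,Rz(a0-d))) for d in(0,95)]
        opts.append((abs(q[1]-q[0])[5],abs(q[1][5])+abs(q[0][5]),a0)); 
    ok=[o for o in opts if o[0]<110]; a0=min(ok,key=lambda o:o[1])[2]; print(opts,a0)
    env.move_ptp(p,Rz(a0)); env.command_gripper(.04); F0=np.array(env.get_ft_force())
    f=lambda:(np.array(env.get_ft_force())-F0).round(1)
    env.move_l(np.r_[p[:2],.125],feed=.08); env.command_gripper(0,70)
    print("w",env.get_gripper_width(),f())
    z=.125-push; env.move_l(np.r_[p[:2],z],feed=.03); print("push",f(),env.get_tcp_pos()[2],env.get_gripper_width())
    for d in range(10,91,10):
        env.move_ptp(np.r_[p[:2],z],Rz(a0-d)); 
        if d%30==0: print(d,f(),np.round(env.get_torque(),2))
    env.move_ptp(np.r_[p[:2],z],Rz(a0-93)); print("end",f(),np.round(env.get_torque(),2))
    env.move_l(np.r_[p[:2],.118],feed=.03); print("unload",f())
    env.command_gripper(.04); env.move_l(np.r_[p[:2],.3],feed=.2); print(env.get_time_s())
E
python3 - <<'E'
from h import *
L,R=wing(.115),wing(-.115); print(L,R)
c=L[0]
if np.abs(c-[-.084,.115]).max()<.008: stud((np.array(c)+[-.084,.115])/2)
p=box(-.28,.25,.3); env.move_ptp(p,best(p,96)); print(wing(.115))
im=optics.get_image("top"); sc=optics.get_image("scene")
A=cv2.resize(im[105:255,260:380],None,fx=3.3,fy=3.3,interpolation=cv2.INTER_CUBIC)
B=cv2.resize(sc[165:275,270:390],None,fx=3.3,fy=4.5,interpolation=cv2.INTER_CUBIC)
cv2.imwrite("pics/p5.png",np.hstack([A,B])[:,:,::-1])
E
```

```text
(array([-0.09976493,  0.10118782]), array([0.06937166, 0.03614594]), np.float64(10.251901446319863)) (array([-0.10024441, -0.12000142]), array([0.06845755, 0.03077757]), np.float64(5.849745763499357))
(array([-0.09976493,  0.10118782]), array([0.06937166, 0.03614594]), np.float64(10.251901446319863))
```

View pics/p5.png

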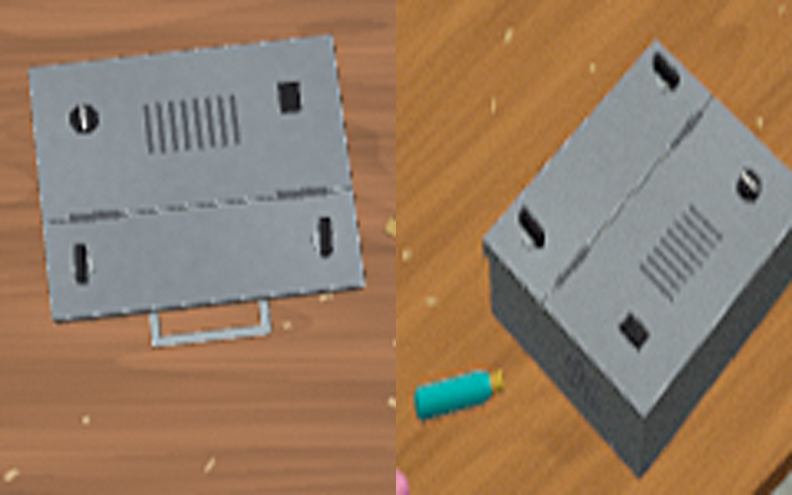

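The safety check stopped the stud move: the mask window also caught the dark front edge, so nothing moved on the box. I'll keep only the component nearest the expected spot.

```bash
python3 - <<'E'
s=open('h.py').read()
s=s.replace('vv,uu=np.nonzero(g<60);','n,l,st,cc=cv2.connectedComponentsWithStats((g<55).astype(np.uint8)); k=min([i for i in range(1,n) if st[i,4]>15],key=lambda i:np.hypot(*(cc[i]-18))); vv,uu=np.nonzero(l==k);')
open('h.py','w').write(s)
E
python3 - <<'E'
from h import *
L,R=wing(.115),wing(-.115); print(L,R)
c=L[0]
if np.abs(c-[-.084,.115]).max()<.008:
    stud((np.array(c)+[-.084,.115])/2)
    p=box(-.28,.25,.3); env.move_ptp(p,best(p,96)); print(wing(.115))
    im=optics.get_image("top"); sc=optics.get_image("scene")
    A=cv2.resize(im[105:255,260:380],None,fx=3.3,fy=3.3,interpolation=cv2.INTER_CUBIC)
    B=cv2.resize(sc[165:275,270:390],None,fx=3.3,fy=4.5,interpolation=cv2.INTER_CUBIC)
    cv2.imwrite("pics/p6.png",np.hstack([A,B])[:,:,::-1])
E
```

```text
(array([-0.08248369,  0.11467412]), array([0.03480918, 0.00917335]), np.float64(175.52903067385597)) (array([-0.08327745, -0.11432223]), array([0.03452362, 0.01005987]), np.float64(173.8948245968938))Traceback (most recent call last):
  File "<stdin>", line 5, in <module>
  File "h.py", line 61, in stud
    opts.append((abs(q[1]-q[0])[5],abs(q[1][5])+abs(q[0][5]),a0));
                     ~~~~^~~~~
TypeError: unsupported operand type(s) for -: 'NoneType' and 'float'
```

```bash
python3 - <<'E'
s=open('h.py').read()
s=s.replace("q=[np.array(planner.solve_ik(p,Rz(a0-d))) for d in(0,95)]\n","q=[planner.solve_ik(p,Rz(a0-d)) for d in(0,95)]; print(a0,[None if x is None else np.round(x) for x in q])\n        if None in [x if x is None else 1 for x in q]: continue\n        q=np.array(q)\n")
open('h.py','w').write(s)
E
python3 - <<'E'
from h import *
L=wing(.115); c=L[0]
if np.abs(c-[-.084,.115]).max()<.008:
    stud((np.array(c)+[-.084,.115])/2)
    p=box(-.28,.25,.3); env.move_ptp(p,best(p,96)); print(wing(.115))
    im=optics.get_image("top"); sc=optics.get_image("scene")
    A=cv2.resize(im[105:255,260:380],None,fx=3.3,fy=3.3,interpolation=cv2.INTER_CUBIC)
    B=cv2.resize(sc[165:275,270:390],None,fx=3.3,fy=4.5,interpolation=cv2.INTER_CUBIC)
    cv2.imwrite("pics/p6.png",np.hstack([A,B])[:,:,::-1])
E
```

```text
96.0 [array([ -0.,  25.,  78.,  -0.,  77., -96.]), array([-0., 25., 78., -0., 77., -1.])]
-84.0 [array([-0., 25., 78., -0., 77., 84.]), None]
[(np.float64(95.00000000000003), np.float64(97.3640801361071), 96.0)] 96.0
w 0.00815637973341011 [-1.7  3.5  3.3]
push [-8.9  3.4 21.8] 0.11547991635627616 0.008428985770423279
30 [-8.7  5.6 21.6] [0.83 1.44 0.  ]
60 [-6.8  7.6 20. ] [ 1.05  1.27 -0.04]
90 [-5.9  7.7 19.6] [ 1.24  1.01 -0.03]
end [-4.5  7.2 19.6] [1.24 0.94 0.75]
unload [2.  8.5 1.4]
62.2167
(array([-0.08424278,  0.11361321]), array([0.00933365, 0.03389757]), np.float64(87.81536669360273))
```

The left wing is now parallel to the hinge (measured 88°), and the torque rose at the stop. Now the right stud.

Run:
```python
from h import *
c=wing(-.115)[0]
if np.abs(c-[-.084,-.115]).max()<.008:
    p=box(-.2,-.05,.3); env.move_ptp(p,best(p,96))
    stud((np.array(c)+[-.084,-.115])/2)
    p=box(-.30,.25,.3); env.move_ptp(p,best(p,96)); print(wing(.115),wing(-.115))
    im=optics.get_image("top"); sc=optics.get_image("scene")
    A=cv2.resize(im[105:275,130:560],(800,316),interpolation=cv2.INTER_CUBIC)
    B=cv2.resize(sc[165:275,240:440],(500,275),interpolation=cv2.INTER_CUBIC)
    o=np.zeros((591,800,3),np.uint8); o[:316]=A; o[316:,:500]=B
    cv2.imwrite("pics/p7.png",o[:,:,::-1])
```

```text
96.0 [array([ -20.,   27.,   74.,   -0.,   79., -116.]), array([-20.,  27.,  74.,  -0.,  79., -21.])]
-84.0 [array([-20.,  27.,  74.,  -0.,  79.,  64.]), array([-20.,  27.,  74.,  -0.,  79., 159.])]
[(np.float64(95.0), np.float64(137.0666121007927), 96.0), (np.float64(95.0), np.float64(222.93338789920733), -84.0)] 96.0
w 0.008447992048520411 [-1.1  2.1  3.9]
push [-7.2  3.2 20.6] 0.11552620993752973 0.00807879255123004
30 [-7.3  5.6 20.4] [ 0.91  1.26 -0.07]
60 [-5.2  7.9 20.2] [ 1.29  0.96 -0.01]
90 [-2.1  9.3 17.4] [1.45 0.55 0.03]
end [-3.1  9.  18.4] [1.44 0.56 0.78]
unload [4.5 6.9 1.8]
72.5
(array([-0.08424278,  0.11345667]), array([0.00933365, 0.03421064]), np.float64(88.30966450921886)) (array([-0.08453254, -0.11412339]), array([0.00931841, 0.03175507]), np.float64(90.26032896951754))
```

View pics/p7.png

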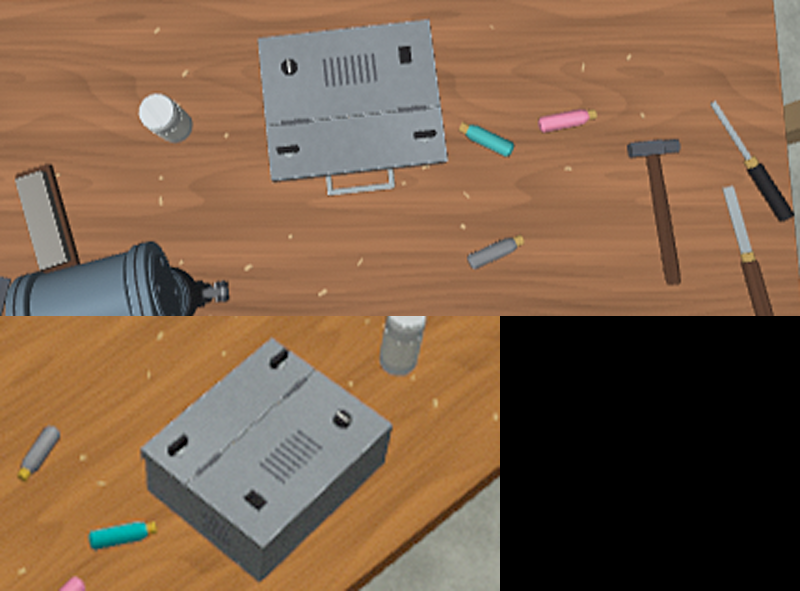

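The box is shut, with both wings parallel to the hinge at (288,149) and (425,134). No pale handles remain on the bench, and the bystanders and look-alikes are where they were. I'll hand the job in.

```bash
python3 -c "
from rig import ticket; print(ticket.close_job())"
```

```text
the job is handed in; nothing more can be done
None
```

The job is handed in at about 73 s: all three handles are in the tray, one to a lane, the tray is fully home, the cover is shut and both studs are locked; no verdict was returned.

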